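# Hold a half sole through the sander's guard window

## Task

Pick up the small half sole from the bench and feed it level, straight end first, through the window in the belt sander's guard, without forcing it and without disturbing the other things on the bench. Push its straight end against the sprung sanding pad behind the guard until the pad has gone back about 1 cm, and finish like that: keep the half sole in the gripper, held in the window against the pad, and do not let go.

Things in the scene. Friction and masses are not known exactly. Their poses are not given: they have to be found in the camera images.
- blank: The small half sole: flat, stiff black rubber, 110 mm long, 52 wide, 6 thick, about 50 g, lying flat on the bench. One end is cut straight, the other is a half circle (radius 26 mm). Origin: middle of its underside, 55 mm from either end; x points along it to the straight end, z up. Its parallel long sides run from 29 mm behind the origin to the straight end.
- blank_front (a point): Middle of the half sole's straight end face (55 mm ahead of its origin along x, at mid-thickness); axes as those of the half sole.
- window (a point): Centre of the feed window in the sander's guard, 85 mm above the bench, at mid-thickness of the 4 mm plate and mid-width of it. The window is a level slot 56 mm wide and 10 mm high (2 mm to spare all round the half sole). x points level through the window into the machine (feed direction), y along the slot, z up.
- pad (a joint): How far (m) the sanding pad is pushed back in the feed direction: 0 at rest, 0.020 at its stop. The pad is an upright tan plate 100 mm wide, 60 mm high, centred behind the window; at rest its face is 34 mm beyond the window centre. Its spring starts to give at about 1.5 N and takes 0.25 N more per mm (about 4 N at 1 cm).
- full_sole: Bystander: large full sole, flat black rubber, about 243 mm long, 90 mm wide, 6 mm thick, both ends round. Origin under its middle.
- jar: Bystander: amber glass jar with a steel lid, 64 mm across, 85 mm high. Origin: centre of its underside.
- hammer: Bystander: hammer, 260 mm long, lying on the bench.
- tin: Bystander: round dark tin, 80 mm across, 34 mm high. Origin: centre of its underside.
- sander: Belt sander fixed to the bench. Origin: on the bench below the window centre; x in the feed direction. The guard is its upright grey front plate, 150 mm wide, top 128 mm above the bench; a base plate 14 mm high and 200 wide reaches 5 mm out before it. Free space before the guard. Behind it: two cheeks open on top, pad, rollers, silver motor (tallest part 163 mm high, 175 mm behind the guard).

How it is judged (in metres and radians):
On the way, in this order (a step that is already met when the one before it is completed fails the run):
1. the half sole is lifted off the bench in the gripper (height (world z) of blank above 0.03 m and contact force between the fingers and blank above 1 N), for 0.2 s.
2. its straight end has passed level through the window (x of blank_front in the frame of window above 0.01 m and y of blank_front in the frame of window between -0.006 and 0.006 m and z of blank_front in the frame of window between -0.006 and 0.006 m), for 0.1 s.
At the end, for the whole second after the job is handed in: The half sole is still gripped by the fingers, at rest, level and square in the window (within 0.15 rad, the straight end within 6 mm of the window's centre line both ways), its straight end pressing the pad back by 5 to 16 mm (x of blank_front in the frame of window above 0.034 m and x of blank in the frame of window below -0.001 m and y of blank_front in the frame of window between -0.006 and 0.006 m and z of blank_front in the frame of window between -0.006 and 0.006 m and angle between the x axis of blank and the x axis of window, either way round below 0.15 rad and angle between blank's own z axis and vertical below 0.15 rad and value of joint pad between 0.005 and 0.016 m and contact force between the fingers and blank above 1 N and height (world z) of blank above 0.07 m and linear speed of blank below 0.02 m/s); the arm keeps its last pose, push and grip.
It fails at once if a bystander is moved by more than 30 mm (distance of any of full_sole, jar, hammer, tin from where it was at the start of the episode above 0.03 m).
It fails at once if the half sole is forced against the machine with more than 40 N (contact force between blank and sander above 40 N).
It fails at once if the arm is forced against the machine with more than 40 N (contact force between the arm and sander above 40 N).
It also fails if it takes over 45 s, if anything falls off the work surface, if the arm or the gripper's body presses on something with over 40 N, if the wrist force passes 120 N, or if a joint passes its speed limit or range.

## Robot

A 6-joint arm with a two-finger parallel gripper is mounted at the origin on the work surface. World frame = base frame: x ahead of the robot, y to its left, z up, the work surface at z = 0. Lengths are in mm, angles in degrees, forces in N, time in s.
With the tool pointing down it reaches from about 375 to 975 mm from the base axis. Payload 3.8 kg.
Tool frame: the origin (TCP) lies at the very end of the fingers, on their centre line; the grasp point (between the pads) lies 19 mm behind it; z points along the fingers, y is the line along which they close (so a half turn about z gives the same grasp; the last joint's range is limited). The gripper opens to 88 mm and grips with 3 to 60 N. Pads are 18 mm wide; open, the fingers measure 123 mm over their backs; the gripper's body (75 mm by 187 mm) begins 45 mm behind the grasp point.
Start: joints at [-72.588, 15.12, 91.902, -0, 72.978, -2.114], TCP at [225.607, -636.175, 202.906] pointing down, gripper open.
Joint ranges: [-150.88, 150.88], [-54.13, 125.18], [17.81, 147.31], [-75.09, 255.09], [0, 152.58], [-146.25, 146.25]. Speed limits (degrees/s): [147.25, 147.25, 180, 180, 180, 180].

## Interface

Orientations are given as a 3x3 rotation matrix whose columns are the frame's x, y, z axes.
In Python, from workcell import robot, fingers, kinematics, read_camera, camera_info, workorder, monitor gives the robot as it stands. Calls block until the motion is done:
- robot.move_to(position, orientation): joint-space move of the TCP to a pose.
- robot.line_to(position, rotation=None, velocity=150): straight line of the TCP; rotation=None keeps the orientation; velocity is the mean speed in mm/s.
- robot.movej(angles): joint-space move.
- fingers.set_gripper(opening, strength=None): finger opening in mm; strength is the grip in N (None keeps the last); returns when the fingers have stopped.
- robot.hold(seconds).
- kinematics.inverse_kinematics(position, orientation): joint angles nearest the present ones, or None.
- read_camera(name): name is "side" or "top" or "wrist"; returns the picture (420x560x3 uint8, red, green, blue); there is no depth.
- camera_info(name): a dict with "fovy" (degrees; the focal length in pixels is half the picture's height over the tangent of half this angle, whatever the lens; pixels are square), "cx", "cy" (the principal point, pixels), "view" (4x4, takes a point from world to camera coordinates); the wrist camera has in their place "mount" (4x4, takes a point from camera to tool coordinates, whose origin is the TCP and whose axes are the flange's). Camera axes: x right, y down, z forward; pixel columns grow to the right and rows downward; lengths in mm; the calibration is good to about 2 mm. A picture is of the moment at which its call begins: read the wrist's pose just before it. camera_info takes no time and is no camera call.
A pose or a line that the arm cannot do raises robot.MotionError and nothing moves.
- workorder.job_done(): hands the job in; it is judged then, once.
Readings, each from a call of its own:
- monitor.read_clock(): time.
- monitor.read_joints(): joint angles.
- monitor.read_joint_velocities(): joint speeds.
- monitor.read_tau(): joint torques, N m.
- monitor.read_eef_pos(): TCP position.
- monitor.read_eef_rot(): TCP orientation.
- monitor.read_contact_force(): force on the tool from outside, world axes, zero at the start.
- monitor.read_moment(): the same for the moment, N m.
- monitor.read_gripper_width(): finger opening in mm.
- monitor.read_grip_force(): force on a finger pad.
Only numpy, scipy, OpenCV 4.12 (cv2) and the standard library are available. Lean on these libraries where they do the work, as an engineer would, in place of code of your own. Each camera call takes 0.05 s, during which the arm holds its last target. There are 200 camera calls.

## Working session

There is one attempt and no reset: what is moved stays moved. The work goes in short steps, each a Python script; the robot and the scene stay as the last script left them, time stands still between calls to the robot, and variables do not carry over. Pictures are saved under pics/ and viewed, at most 10 in all, crops included, and the job is handed in when it is done.

```bash
ls; mkdir -p pics; python3 - <<'E'
from workcell import *
import cv2,numpy as np
for n in("top","side"):
    im=read_camera(n); cv2.imwrite(f"pics/{n}0.png",im[:,:,::-1]); print(n,camera_info(n))
print(camera_info("wrist"),monitor.read_clock())
E
```

```text
pics
top {'fovy': 49.53693602515546, 'cx': 278.50745630985494, 'cy': 213.58336420429663, 'view': array([[ 1.28742571e-02, -9.99901668e-01,  5.55943311e-03,
        -1.48466008e+02],
       [-9.82712021e-01, -1.36794964e-02, -1.84634652e-01,
         5.62548956e+02],
       [ 1.84692547e-01, -3.08628776e-03, -9.82791503e-01,
         1.11248558e+03],
       [ 0.00000000e+00,  0.00000000e+00,  0.00000000e+00,
         1.00000000e+00]])}
side {'fovy': 54.618002054656394, 'cx': 281.09662514827284, 'cy': 209.6804024511652, 'view': array([[-9.78593782e-01, -2.05619810e-01, -8.64309348e-03,
         5.49055445e+02],
       [-1.23957082e-01,  6.22425530e-01, -7.72800816e-01,
         2.24883167e+02],
       [ 1.64282839e-01, -7.55186701e-01, -6.34589786e-01,
         8.98935314e+02],
       [ 0.00000000e+00,  0.00000000e+00,  0.00000000e+00,
         1.00000000e+00]])}
{'fovy': 70.9389300962033, 'cx': 274.4407539753096, 'cy': 208.16737834150152, 'mount': array([[ 1.89006702e-04, -9.60539850e-01, -2.78142341e-01,
         7.11894806e+01],
       [ 9.99999867e-01,  4.80636072e-05,  5.13548807e-04,
        -4.98959698e-01],
       [-4.79915570e-04, -2.78142401e-01,  9.60539731e-01,
        -1.81613531e+02],
       [ 0.00000000e+00,  0.00000000e+00,  0.00000000e+00,
         1.00000000e+00]])} 0.1
```

View pics/top0.png

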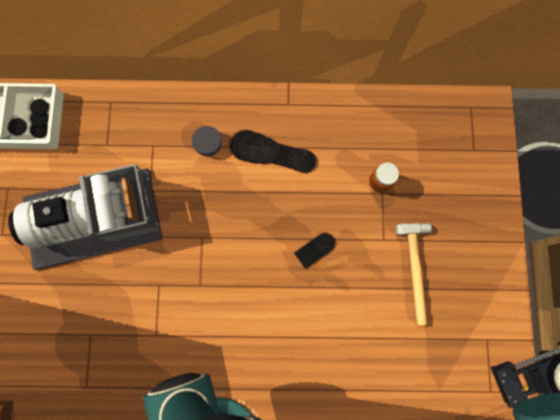

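View pics/side0.png

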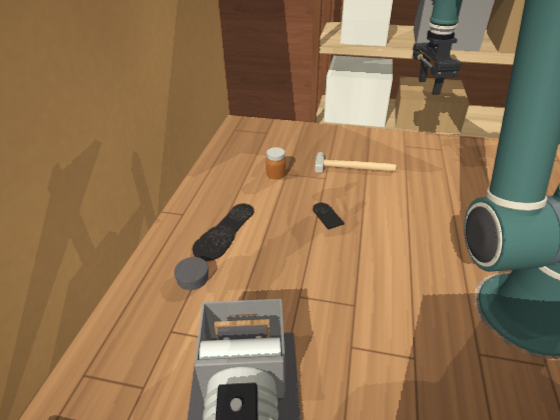

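The top view shows the blank at about (315,250), with its straight end lower left. The sander is at about (90,215), with its guard on the right at x≈150 and feeding leftwards (world +y). The jar, hammer, full sole and tin are clear of the path. The side view agrees: blank at (328,215), and the guard's back visible at about (240,305).

```bash
cat > h.py <<'E'
from workcell import *
import cv2,numpy as np
def cam(n):
    i=camera_info(n); f=210/np.tan(np.radians(i['fovy']/2))
    if n=="wrist":
        T=np.eye(4);T[:3,:3]=monitor.read_eef_rot();T[:3,3]=monitor.read_eef_pos(); M=T@i['mount']
    else: M=np.linalg.inv(i['view'])
    return f,i['cx'],i['cy'],M
def ray(c,p):
    f,cx,cy,M=c
    d=M[:3,:3]@np.array([(p[0]-cx)/f,(p[1]-cy)/f,1]); return M[:3,3],d/np.linalg.norm(d)
def onz(c,p,z):
    o,d=ray(c,p); return o+d*(z-o[2])/d[2]
def proj(c,P):
    f,cx,cy,M=c; q=M[:3,:3].T@(np.asarray(P,float)-M[:3,3]); return np.array([cx+f*q[0]/q[2],cy+f*q[1]/q[2]])
def down(a):   # tool x along heading a (deg), pointing down
    a=np.radians(a);c,s=np.cos(a),np.sin(a)
    return np.array([[c,s,0],[s,-c,0],[0,0,-1.]])
E
python3 - <<'E'
from h import *
for n,roi in(("top",(280,220,70,60)),("side",(305,195,50,40))):
    im=cv2.imread(f"pics/{n}0.png"); x,y,w,h=roi; c=cam(n)
    m=(im[y:y+h,x:x+w].max(2)<60).astype(np.uint8)
    ct=max(cv2.findContours(m,0,2)[0],key=cv2.contourArea)[:,0]+[x,y]
    P=np.array([onz(c,p,6)[:2] for p in ct],np.float32)
    print(n,len(P),cv2.minAreaRect(P),P.mean(0))
c=cam("top")
for p in((148,168),(160,238),(33,268)): print(p,onz(c,p,14),onz(c,p,128))
a=cv2.imread("pics/top0.png")[150:280,0:180]; cv2.imwrite("pics/t1.png",cv2.resize(a,None,fx=4,fy=4,interpolation=2))
E
```

```text
top 48 ((481.0542297363281, -240.93838500976562), (48.997520446777344, 103.93640899658203), 36.23738479614258) [ 480.43103 -237.96448]
side 43 ((479.2200012207031, -236.4766845703125), (50.99272155761719, 106.84078216552734), 35.85541915893555) [ 474.87927 -231.8676 ]
(148, 168) [691.79435457 212.03895109  14.        ] [658.81545898 178.40203331 128.        ]
(160, 238) [502.45614789 168.20709952  14.        ] [487.70694639 138.79036137 128.        ]
(33, 268) [420.05385709 490.76485763  14.        ] [413.2384402  430.29189816 128.        ]
```

View pics/t1.png

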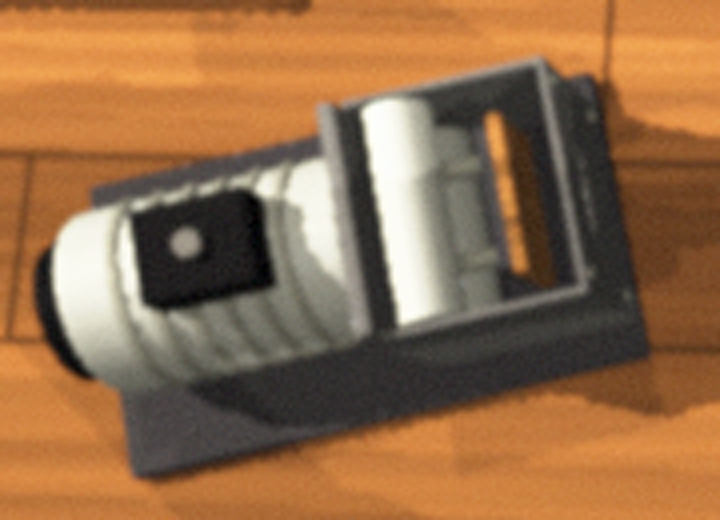

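The crop shows the guard's top edge from about (545,60) to (585,290), which is full-image (136,165) to (146,222). The base's front corners are at (595,75) and (648,352), and the tan pad is behind the guard. Next I'll go above the blank and check IK at the window for both tool headings.

```bash
python3 - <<'E'
from h import *
c=cam("top")
A,B=onz(c,(136.2,165),128),onz(c,(146.2,222.5),128); print(A,B,np.linalg.norm(A-B),np.degrees(np.arctan2(*(A-B)[[1,0]])))
C,D=onz(c,(148.7,168.7),14),onz(c,(162,238),14); print(C,D,np.linalg.norm(C-D),np.degrees(np.arctan2(*(C-D)[[1,0]])))
al=np.degrees(np.arctan2(*(C-D)[[1,0]]))+90
W=(A+B)/2; f=np.array([np.cos(np.radians(al)),np.sin(np.radians(al)),0]); print("W",W,al)
for s in(0,180):
  for P,a in(((491,-253,3),126.2+s),((W-f*29)*[1,1,0]+[0,0,84],al+s)):
    print(s,kinematics.inverse_kinematics(P,down(a)))
E
```

```text
[665.97328095 207.60360252 128.        ] [524.38617437 173.83878783 128.        ] 145.5574507194881 13.413022128938433
[689.86876837 210.02896934  14.        ] [502.52729267 162.98139916  14.        ] 193.15874916059434 14.097308389659387
W [595.17972766 190.72119517 128.        ] 104.09730838965939
0 [-2.98446951e+01  1.38977728e+01  1.16729783e+02 -2.54444375e-14
  4.93724438e+01 -6.60446951e+01]
0 [ 1.28209500e+01  1.52299805e+01  1.04937693e+02 -2.54444375e-14
  5.98323266e+01 -1.27635836e+00]
180 [-2.98446951e+01  1.38977728e+01  1.16729783e+02 -2.54444375e-14
  4.93724438e+01  1.13955305e+02]
180 None
```

```bash
python3 - <<'E'
from h import *
robot.move_to([491,-253,120],down(126.2)); robot.hold(.2)
c=cam("wrist"); im=read_camera("wrist")[:,:,::-1].copy()
q=proj(c,(480,-238,6)); print(q, monitor.read_clock())
m=(im.max(2)<60).astype(np.uint8); m=cv2.morphologyEx(m,2,np.ones((5,5)))
for k in cv2.findContours(m,0,2)[0]:
    if cv2.contourArea(k)<2000: continue
    P=np.array([onz(c,p,6)[:2] for p in k[:,0]],np.float32); print(cv2.contourArea(k),cv2.boundingRect(k),cv2.minAreaRect(P))
cv2.imwrite("pics/w1.png",im)
E
```

```text
[275.25956724 177.06478868] 2.075
34941.5 (0, 255, 560, 165) ((604.2240600585938, -400.10260009765625), (734.0939331054688, 235.93869018554688), 36.14849090576172)
8708.0 (403, 251, 157, 112) ((773.833251953125, -233.42648315429688), (179.39085388183594, 150.8731689453125), 51.14664840698242)
```

View pics/w1.png

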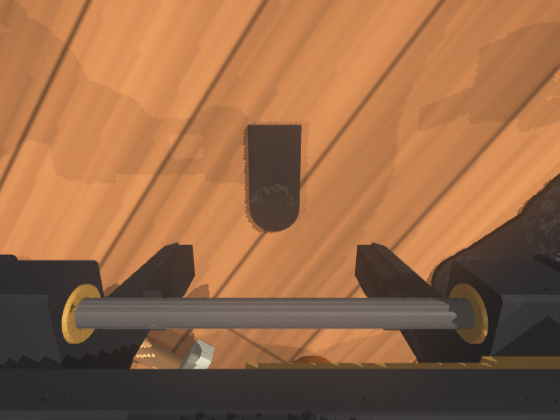

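The wrist view shows the blank at columns 247–301 and rows 125–231, squarely aligned with the tool. Its centre is about (274,178), within 1 px of the prediction, so I can grip it.

```bash
python3 - <<'E'
from h import *
robot.line_to([491,-253,15]); robot.line_to([491,-253,1],velocity=40)
print(monitor.read_contact_force(),monitor.read_eef_pos())
fingers.set_gripper(45,25); print(monitor.read_gripper_width(),monitor.read_grip_force())
robot.line_to([491,-253,60],velocity=80)
robot.line_to([491,-253,160]); robot.hold(.3)
print(monitor.read_gripper_width(),monitor.read_grip_force(),monitor.read_clock())
# go in front of guard: tcp 110 before window, height for window
al=104.0; f=np.array([np.cos(np.radians(al)),np.sin(np.radians(al)),0])
W=np.array([595.2,190.7,0])
robot.move_to(W-f*150+[0,0,160],down(al))
robot.line_to(W-f*105+[0,0,110]); robot.hold(.4)
c=cam("wrist"); im=read_camera("wrist")[:,:,::-1]; cv2.imwrite("pics/w2.png",im); np.save("c2.npy",c[3])
cv2.imwrite("pics/s2.png",read_camera("side")[:,:,::-1])
print(monitor.read_eef_pos(),monitor.read_clock(),monitor.read_grip_force())
E
```

```text
[-0.24581221 -0.431299    0.09953512] [ 490.74046321 -252.84934888    0.71410791]
44.76167568313428 0.0
45.05132388679604 0.0 6.2083
[620.77529015  88.66071596 110.25076761] 8.5583 0.0
```

View pics/w2.png

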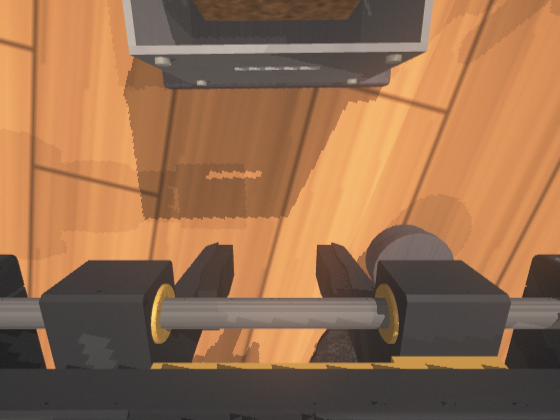

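The fingers reached 45 mm with no grip force, so the blank was missed. The wrist view shows the guard's top edge, rows 45–52, columns 130–428. Next I'll find where the blank went.

```bash
python3 - <<'E'
from h import *
t=read_camera("top")[:,:,::-1]; s=cv2.imread("pics/s2.png")
a=cv2.resize(t[200:300,260:400],None,fx=4,fy=4); b=cv2.resize(s[165:265,270:330+80],None,fx=4,fy=4)[:, :560]
b=cv2.resize(s[165:265,280:340],None,fx=4,fy=4)
cv2.imwrite("pics/m.png",np.hstack([a,b]))
for n,im,roi in(("top",t,(280,220,70,60)),("side",s,(300,190,60,50))):
    x,y,w,h=roi; c=cam(n)
    m=(im[y:y+h,x:x+w].max(2)<60).astype(np.uint8)
    ct=max(cv2.findContours(m,0,2)[0],key=cv2.contourArea)[:,0]+[x,y]
    P=np.array([onz(c,p,6)[:2] for p in ct],np.float32)
    print(n,len(P),cv2.minAreaRect(P))
E
```

```text
top 54 ((482.3479919433594, -240.09283447265625), (48.93370056152344, 103.80311584472656), 36.65496826171875)
side 58 ((481.3236999511719, -235.60995483398438), (50.43362808227539, 108.84746551513672), 37.170013427734375)
```

View pics/m.png

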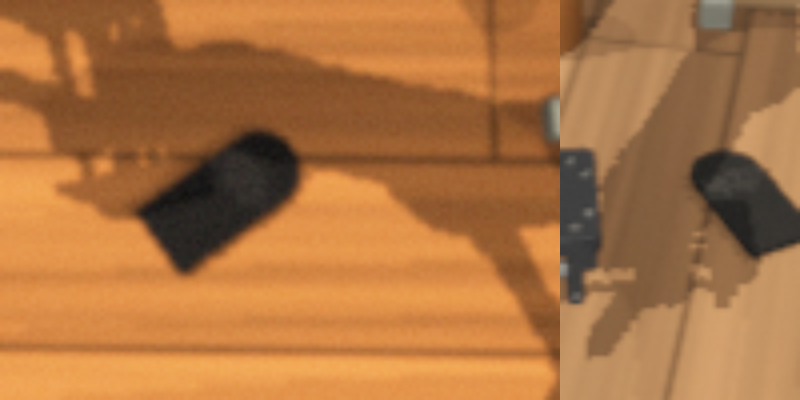

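The blank is still at its original place, within about 1–2 mm, with its straight end at lower left. So the fingers closed above it. In the wrist view the fingertips also look about 30 mm shorter than the TCP says, so I'll compare the projected TCP with the tips in the other cameras.

```bash
python3 - <<'E'
from h import *
P=monitor.read_eef_pos(); R=monitor.read_eef_rot(); print(P,R)
out=[]
for n in("side","top"):
    im=read_camera(n)[:,:,::-1].copy(); c=cam(n); q=proj(c,P); g=proj(c,P-19*R[:,2]); k=proj(c,P-37*R[:,2]);print(n,q,g,k)
    x,y=(int(v) for v in q); x0=max(x-50,0);y0=max(y-75,0)
    a=cv2.resize(im[y0:y0+140,x0:x0+100],None,fx=4,fy=4,interpolation=2)
    for w,col in((q,(0,0,255)),(g,(0,255,0)),(k,(255,0,0))): cv2.circle(a,tuple(int(v) for v in (w-[x0,y0])*4+2),4,col,-1)
    out.append(a)
cv2.imwrite("pics/tcp.png",np.hstack(out))
E
```

```text
[620.71059677  88.70294513 110.16242319] [[-2.41734446e-01  9.70342414e-01  2.38366274e-04]
 [ 9.70342443e-01  2.41734448e-01  2.00917944e-05]
 [-3.81254193e-05  2.36153791e-04 -9.99999971e-01]]
side [244.58764044 265.23473738] [243.99468855 259.01159462] [243.41725202 252.95128862]
top [185.51047992 185.5145822 ] [183.97545644 183.58826421] [182.47235836 181.70200977]
```

View pics/tcp.png

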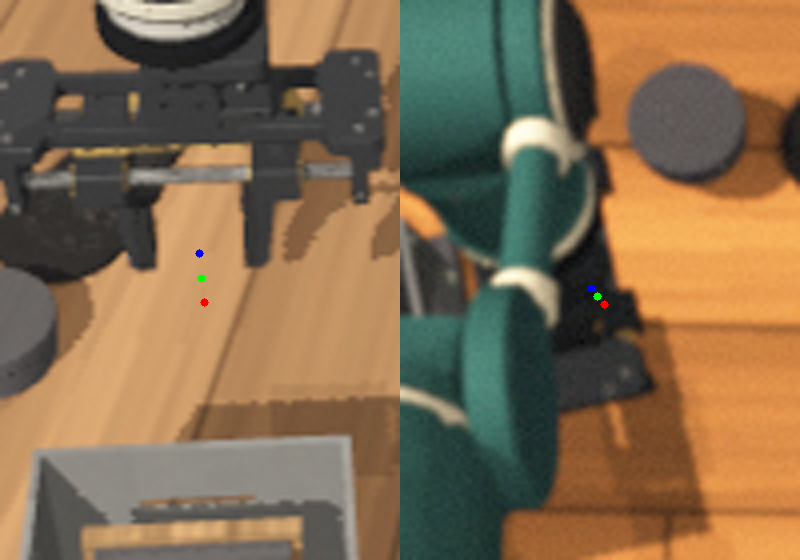

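Both views agree that the real fingertips sit about 28 mm short of the reported TCP: at crop row 267, against 302 for the TCP. The tips are laterally centred. The whole hand is offset along its axis, so I'll grasp by descending under guard until the tips feel the bench.

```bash
python3 - <<'E'
from h import *
fingers.set_gripper(88,25)
p=monitor.read_eef_pos(); robot.line_to([p[0]+20,p[1]-60,160])
x,y=491,-253
robot.move_to([x,y,60],down(126.2)); robot.line_to([x,y,-16],velocity=100); robot.hold(.2)
F0=monitor.read_contact_force(); print(F0,monitor.read_eef_pos())
z=-16
while z>-36:
    z-=1; robot.line_to([x,y,z],velocity=15); robot.hold(.05)
    F=monitor.read_contact_force()-F0
    if F[2]>2: break
print("touch",z,F,monitor.read_eef_pos(),monitor.read_clock())
E
```

```text
[ 0.07170385  0.88117806 -0.41040008] [ 491.64096584 -253.37287664  -15.16605049]
touch -36 [-2.37176754 -0.38690598  6.40744393] [ 491.17627731 -253.09339241  -35.37680153] 18.5333
```

```bash
python3 - <<'E'
from h import *
x,y=491,-253
robot.line_to([x,y,-35],velocity=40)
fingers.set_gripper(40,25); z0=monitor.read_eef_pos()[2]; w=monitor.read_gripper_width(); print(z0,w,monitor.read_grip_force())
if w>48:
    robot.line_to([x,y,60],velocity=120); print(monitor.read_gripper_width(),monitor.read_grip_force(),monitor.read_contact_force())
    al=104.0; f=np.array([np.cos(np.radians(al)),np.sin(np.radians(al)),0]); W=np.array([595.2,190.7,0])
    robot.move_to(W-f*100+[0,0,60],down(al)); robot.hold(.3)
    c=cam("wrist"); im=read_camera("wrist")[:,:,::-1]; cv2.imwrite("pics/w3.png",im); np.save("c3.npy",c[3])
    print(monitor.read_eef_pos(),monitor.read_gripper_width(),monitor.read_clock())
    cv2.imwrite("pics/s3.png",read_camera("side")[:,:,::-1])
E
```

```text
-35.04299677367808 51.74823281511886 24.998144209384918
51.82868286471091 24.99809592962265 [0.29542829 0.37312623 0.22835766]
[619.44658453  92.92056639  60.09136231] 51.22133641960355 22.1
```

View pics/w3.png

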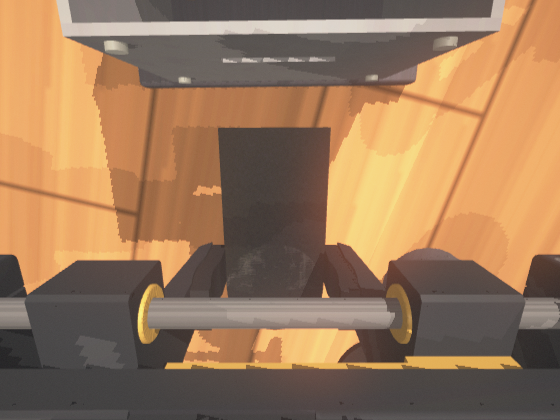

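The blank is now gripped, with its straight end at row 128, columns 219–330. The guard's bright top edge runs from about (65,37) to (500,32). I'll measure the blank and guard relative to each other.

```bash
python3 - <<'E'
from h import *
im=cv2.imread("pics/w3.png"); i=camera_info("wrist"); c=(210/np.tan(np.radians(i['fovy']/2)),i['cx'],i['cy'],np.load("c3.npy"))
g=cv2.GaussianBlur(cv2.cvtColor(im,6),(3,3),0).astype(float)
def fit(cols,r0,r1,sgn):
    d=sgn*np.diff(g[r0:r1],axis=0); r=np.array([r0+.5+d[:,k].argmax() for k in cols])
    k=np.polyfit(cols,r,1); e=abs(r-np.polyval(k,cols)); return np.polyfit(cols[e<2],r[e<2],1)
kg=fit(np.arange(90,480),26,48,-1); kb=fit(np.arange(228,322),115,140,-1); print(kg,kb)
def ends(row,a,b,sgn):
    d=sgn*np.diff(g[row-1:row+2].mean(0)[a:b]); return a+.5+d.argmax()
for r in (30,32,34): print("guard",r,ends(r,45,90,1),ends(r,480,520,-1))
print(im[33,55:75].tolist(),im[28,490:510].tolist())
L=[(r,ends(r,205,235,-1),ends(r,315,345,1)) for r in range(135,235,20)]; print(L)
al=np.radians(104);f=np.array([np.cos(al),np.sin(al)]);n=np.array([-f[1],f[0]]);W=np.array([595.2,190.7])
loc=lambda p,z:(lambda q:np.round([(q-W)@f,(q-W)@n],1))(onz(c,p,z)[:2])
for u in(65,100,280,460,499): print("G",loc((u,np.polyval(kg,u)),128))
for u in(219.5,329.5): print("B",loc((u,np.polyval(kb,u)),101))
for r,a,b in L: print(loc((a,r),101),loc((b,r),101))
t=monitor.read_eef_pos(); print("tcp",[(t[:2]-W)@f,(t[:2]-W)@n])
E
```

```text
[-1.26951727e-02  3.68810074e+01] [-5.6785753e-03  1.2861196e+02]
guard 30 61.5 517.5
guard 32 61.5 516.5
guard 34 61.5 515.5
[[113, 181, 243], [112, 179, 242], [110, 179, 242], [111, 179, 242], [111, 178, 242], [109, 176, 241], [112, 178, 241], [153, 192, 231], [190, 201, 213], [189, 200, 213], [188, 199, 212], [190, 200, 212], [190, 200, 213], [191, 200, 213], [190, 200, 213], [190, 199, 213], [189, 201, 213], [189, 201, 214], [189, 199, 213], [189, 199, 213]] [[174, 186, 202], [173, 185, 201], [172, 184, 201], [173, 184, 201], [173, 184, 201], [171, 183, 200], [174, 185, 201], [174, 183, 200], [173, 183, 200], [173, 185, 203], [134, 176, 227], [105, 167, 237], [106, 168, 236], [103, 166, 235], [103, 165, 235], [103, 163, 234], [102, 162, 233], [101, 162, 232], [100, 160, 231], [98, 158, 230]]
[(135, np.float64(217.5), np.float64(329.5)), (155, np.float64(218.5), np.float64(328.5)), (175, np.float64(220.5), np.float64(327.5)), (195, np.float64(221.5), np.float64(327.5)), (215, np.float64(222.5), np.float64(326.5))]
G [-0.3 72.4]
G [-0.1 60.3]
G [ 0.5 -1.5]
G [  1.1 -63.1]
G [  1.2 -76.4]
B [-31.   25.8]
B [-30.7 -24.9]
[-34.4  26.9] [-34.4 -25.1]
[-43.5  26.9] [-43.6 -25.1]
[-53.1  26.4] [-53.1 -25.1]
[-63.   26.5] [-63.  -25.5]
[-73.2  26.5] [-73.3 -25.5]
tcp [np.float64(-100.57287005541286), np.float64(0.052130766032067254)]
```

```bash
cat > ins.py <<'E'
from h import *
al=np.radians(104);f=np.array([np.cos(al),np.sin(al)]);n=np.array([-f[1],f[0]]);W=np.array([595.2,190.7])
def pose(s,dn=0,z=46.96): return np.r_[W+f*s+n*(-2.6+0.0085*(s+100)+dn),z]
E
python3 - <<'E'
from ins import *
robot.line_to(pose(-100),velocity=40); robot.hold(.3); F0=monitor.read_contact_force(); np.save("F0.npy",F0)
print(F0,monitor.read_eef_pos()-pose(-100))
for s in range(-80,-42,5):
    robot.line_to(pose(s),velocity=30); F=monitor.read_contact_force()-F0
    if s>-75: print(s,np.round([F[:2]@f,F[:2]@n,F[2]],1),np.round(monitor.read_eef_pos()-pose(s),1))
    if np.linalg.norm(F)>6: break
cv2.imwrite("pics/s4.png",cv2.resize(read_camera("side")[230:400,170:310,::-1],None,fx=3.5,fy=3.5)); print(monitor.read_clock(),monitor.read_grip_force())
E
```

```text
[0.08246625 0.2661155  0.27706844] [0.1710952  0.05270198 0.24606417]
-70 [-0.8 -0.2 -0.7] [-0.1  0.2  0. ]
-65 [-0.5  0.  -0.9] [-0.1  0.2 -0. ]
-60 [-0.2  0.3 -0.1] [-0.1  0.2 -0. ]
-55 [-0.9  1.8 -0.3] [-0.1  0.2 -0. ]
-50 [-0.6  0.2 -0.4] [-0.1  0.2  0. ]
-45 [-0.5 -0.7 -0.1] [-0.1  0.2 -0. ]
26.0167 24.998064637184143
```

The blank went through the window with no force to speak of. Next is the pad: contact is expected near s=-33, with about 4 N at 10 mm.

```bash
python3 - <<'E'
from ins import *
F0=np.load("F0.npy")
for s in list(range(-41,-24,2))+[-23.5]:
    robot.line_to(pose(s),velocity=15); robot.hold(.1); F=np.mean([monitor.read_contact_force() for _ in range(3)],0)-F0
    print(s,np.round([F[:2]@f,F[:2]@n,F[2]],1),np.round((monitor.read_eef_pos()-pose(s))[:2]@f,1))
    if np.linalg.norm(F)>12: break
robot.hold(.3); F=monitor.read_contact_force()-F0
c=cam("wrist"); im=read_camera("wrist")[:,:,::-1]; top=read_camera("side")[:,:,::-1]
cv2.imwrite("pics/w5.png",np.hstack([cv2.resize(top[260:400,170:310],(420,420)),cv2.resize(im[0:420,120:440],(320,420))]))
print(F[:2]@f,F[:2]@n,F[2],monitor.read_clock(),monitor.read_grip_force(),monitor.read_gripper_width())
E
```

```text
-41 [-1.5 -0.7 -0.6] -0.0
-39 [-1.   0.3 -0.3] 0.0
-37 [-0.9  0.3 -0.7] 0.0
-35 [-0.3 -0.6 -0.9] 0.0
-33 [-1.8 -0.4 -0.2] -0.2
-31 [-2.  -0.2 -0.1] -0.0
-29 [-3.2  0.4 -1.1] 0.0
-27 [-3.2 -0.6 -0.7] -0.0
-25 [-3.4 -0.4 -1.6] -0.0
-23.5 [-3.9  0.2 -1.1] -0.0
-4.155828474165227 -0.5788860653027812 -0.5900521765951511 30.35 25.000412464141846 51.40764699482025
```

View pics/w5.png

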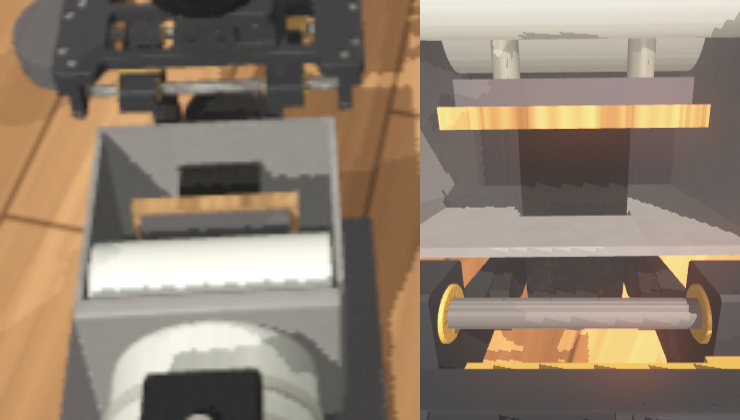

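The view shows the blank through the window, centred and square, pressing the tan pad. The push is about 4 N, which matches about 10 mm of travel, with negligible side force. I'm handing the job in.

```bash
python3 -c "
from workcell import *
print(workorder.job_done())"
```

```text
the job is handed in; nothing more can be done
None
```

I handed the job in with the half sole still gripped, level in the window and pressing the pad back about 1 cm (estimated from a push of about 4 N), after about 30 s and a missed first grasp (the real fingertips sit about 35 mm short of the reported TCP); no verdict was returned.

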